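# Stand recoated press rollers on end and start the curing timer

### The job

Clear the ink tins off the curing mat into the wooden tray, standing upright, and tip every recoated roller up on end so that it stands on its black foot block on the mat with the steel shaft at the top; raise each by lifting one end while the foot stays down and pivots on the mat, without carrying the roller through the air. When the tins are away and all the rollers stand, press the green start button of the timer fully down and let it come back up. Leave the bowl, the chalk box and the blue cup alone.

Things in the scene. Friction and masses are not known exactly. Their poses are not given: they have to be found in the camera images.
- mat: Flat grey-green curing mat fixed to the table, 300 (own x) x 500 (own y) x 3 mm thick; origin at the centre of its underside on the table; only slightly turned from the world axes. Its top is 3 mm above the table. There is no edge or hole to fit into: rollers stand anywhere on it.
- tray: Fixed open wooden tray, 250 (own x) x 110 (own y) x 22 mm high, walls 4 mm, inner floor about 4 mm above the table; origin at the centre of its underside. It stands to one side of the mat, left or right. Room for three tins in a row along its x, e.g. 70 mm apart.
- timer: Fixed grey timer box, 150 (own x) x 100 (own y) x 45 mm high, origin at the centre of its underside, on the other side of the mat from the tray; carries the green start button, and a white dial and amber lamp for show.
- start_top (a point): Centre of the top face of the green round start button (34 mm across) on the timer box; it is pressed straight down and moves with the button.
- start (a joint): Travel of the start button in m: 0 released, 0.007 fully down. A spring returns it; fully down takes about 5 N.
- roller1: Press roller, 0.35 kg, lying on the mat, shaft towards mid-mat; may be absent. Origin: centre of the foot's end face; own x: axis, foot to shaft end. Along x in mm: black square foot block 46x46 0-14, red-brown rubber dia 40 14-85, yellow square block 46x46 85-97, steel shaft dia 18 97-145. It lies on the flats of both blocks, axis 23 above the mat, and does not roll. Stands with x up.
- roller2: Press roller, 0.35 kg, lying on the mat, shaft towards mid-mat; may be absent. Origin: centre of the foot's end face; own x: axis, foot to shaft end. Along x in mm: black square foot block 46x46 0-14, red-brown rubber dia 40 14-85, yellow square block 46x46 85-97, steel shaft dia 18 97-145. It lies on the flats of both blocks, axis 23 above the mat, and does not roll. Stands with x up.
- roller3: Press roller, 0.35 kg, lying on the mat, shaft towards mid-mat; may be absent. Origin: centre of the foot's end face; own x: axis, foot to shaft end. Along x in mm: black square foot block 46x46 0-14, red-brown rubber dia 40 14-85, yellow square block 46x46 85-97, steel shaft dia 18 97-145. It lies on the flats of both blocks, axis 23 above the mat, and does not roll. Stands with x up.
- roller4: Press roller, 0.35 kg, lying on the mat, shaft towards mid-mat; may be absent. Origin: centre of the foot's end face; own x: axis, foot to shaft end. Along x in mm: black square foot block 46x46 0-14, red-brown rubber dia 40 14-85, yellow square block 46x46 85-97, steel shaft dia 18 97-145. It lies on the flats of both blocks, axis 23 above the mat, and does not roll. Stands with x up.
- tin1: Closed round ink tin with a blue lid disc, 52 mm diameter, 60 mm high, 0.25 kg, standing on the mat along its edge nearest the robot; origin at the centre of its underside, own z up. Sometimes one tin is absent.
- tin2: Closed round ink tin with a red lid disc, 52 mm diameter, 60 mm high, 0.25 kg, standing on the mat along its edge nearest the robot; origin at the centre of its underside, own z up. Sometimes one tin is absent.
- tin3: Closed round ink tin with a black lid disc, 52 mm diameter, 60 mm high, 0.25 kg, standing on the mat along its edge nearest the robot; origin at the centre of its underside, own z up. Sometimes one tin is absent.
- bowl: Bystander: white bowl, 100 mm across, 40 mm high; origin at the centre of its underside. Not to be moved.
- chalk_box: Bystander: small cardboard chalk box 55 x 36 x 18 mm; origin at the centre of its underside. Not to be moved.
- brush_cup: Bystander: blue cup, 70 mm across, 85 mm high; origin at the centre of its underside. Not to be moved.

How it is judged:
By the outcome, as a careful person would: the job done as asked, in the order asked, and still so for the second after the job is handed in, with the robot touching nothing.
Of roller1, roller2, roller3, roller4 only 3 to 4 are there at a start; the rules pass over those that are not, and their reading is None.
Of tin1, tin2, tin3 only 2 to 3 are there at a start; the rules pass over those that are not, and their reading is None.
At some moment in a run one of tin1, tin2, tin3 may be knocked a few centimetres aside while the robot is not near it.
Once in a run the grip may slacken for a moment while it holds something.
It also fails if it takes over 210 s, if anything falls off the work surface, if the arm or the gripper's body presses on something with over 40 N, if the wrist force passes 120 N, or if a joint passes its speed limit or range.

### The arm

A 7-joint arm with a two-finger parallel gripper is mounted at the origin on the work surface. World frame = base frame: x ahead of the robot, y to its left, z up, the work surface at z = 0. Lengths are in m, angles in rad, forces in N, time in s.
With the tool pointing down it reaches from about 0.35 to 0.9 m from the base axis. Payload 8.1 kg.
Tool frame: the origin (TCP) lies on the centre line of the jaws, within the pads' length; the fingertips stand 14 mm ahead of it and the grasp point (between the pads) lies 5 mm behind it; z points along the fingers, y is the direction in which the jaws open and shut (so a half turn about z gives the same grasp; the last joint's range is limited). The gripper opens to 92 mm and grips with 3 to 60 N. Pads are 19 mm wide; open, the fingers measure 130 mm over their backs; the gripper's body (75 mm by 190 mm) begins 47 mm behind the grasp point.
Start: joints at [1.055, 0.434, 0.025, 1.573, -0.012, 1.134, -0.075], TCP at [0.251, -0.573, 0.241] pointing down, gripper open.
Joint ranges: [-2.62, 2.62], [-0.44, 2.09], [-1.27, 1.32], [0.08, 2.57], [-1.32, 4.46], [0.12, 2], [-2.74, 2.74]. Speed limits (rad/s): [2.22, 2.22, 3.01, 3.01, 3.14, 3.14, 3.14].

### API

Orientations are given as a rotation vector (axis times angle).
In Python, from cell import observe, eyes, arm gives the robot as it stands.
- The arm moves only by the tool step_arm, never from a script. Its argument "series" is a list that holds one entry, the list of rows, each a list of 5 numbers: the finger opening in m, from 0 to 0.0918, then the shift along the world's x, y, z in m, then the turn about the world's z in degrees. In form: [[[hand, dx, dy, dz, spin], ...]]. A call has 1 to 20 rows; each row is the pose to reach, as a shift and turn from the pose measured when the call began; what a row does not reach only later rows make up. A row lasts 1/12 s, in which the tool goes at most 41.7 mm and 7.16 degrees, less where a joint would pass 70% of its speed; a pose out of reach is approached as far as the arm can. A call with a gripper value outside its range is refused whole. The fingers move at their own pace and stop on an object; "squeeze" is the grip in N (left out, the last holds). Time passes only in rows, so rows that repeat a pose let the fingers close. It gives the time, the measured TCP pose, the force and the opening at its end, in the units of the state.
- observe(): the state, without advancing time (a new reading comes with each control period).
- eyes.get_image(name): name is "side" or "top"; returns (picture, depth): 400x640x3 uint8, red, green, blue; 400x640 float32, m along the optical axis (not along the pixel's ray), 0 where there is no reading.
- eyes.camera_params(name): a dict with "intrinsics" (3x3 intrinsics, pixels), "distortion" ([k1, k2, p1, p2, k3] as OpenCV has them; the pictures are not rectified), "position" and "attitude" of the camera in the world. Camera axes: x right, y down, z forward; pixel columns grow to the right and rows downward; lengths in m; the calibration is good to about 2 mm. A picture is of the moment at which its call begins. camera_params takes no time and is no camera call.
- arm.sign_off(): hands the job in, once; it reports no verdict.
The state is a dict: "clock": time; "joints": joint angles; "dq": joint speeds; "joint_efforts": joint torques, N m; "position": TCP position; "ee_rot": TCP orientation; "force": force on the tool from outside, world axes, zero at the start; "ft_torque": the same for the moment, N m; "width": opening from 0.0 (shut) to 1.0 (fully open).
Only numpy, scipy, OpenCV 4.12 (cv2) and the standard library are available. Lean on these libraries where they do the work, as an engineer would, in place of code of your own. Each camera call takes 0.05 s, during which the arm holds its last target.

## Working session

There is one attempt and no reset: what is moved stays moved. The work goes in short steps, Python scripts to look and compute and a tool call to move; the robot and the scene stay as the last step left them, time stands still between calls to the robot, and variables do not carry over. Pictures are saved under pics/ and viewed, and the job is handed in when it is done.

Besides the shell and the picture viewer there is one more tool, called after "Call:" as name([rows], argument=value, ...), one row to a line, values as JSON. step_arm: Moves the arm, as the interface text tells. Its arguments: {"type":"object","properties":{"series":{"type":"array"},"squeeze":{"type":"number"}},"required":["series"]}

```bash
mkdir -p pics; ls; cat > h.py <<'E'
import numpy as np, cv2
from cell import observe, eyes, arm
from scipy.spatial.transform import Rotation as R
def snap(name,fn):
    p,d=eyes.get_image(name); cv2.imwrite('pics/'+fn+'.png',p[:,:,::-1]); np.save('pics/'+fn+'.npy',d); return p,d
def att(a):
    a=np.array(a,float)
    if a.shape==(3,3): return a
    return R.from_rotvec(a).as_matrix() if a.size==3 else R.from_quat(a).as_matrix()
def rays(cam,uv):
    c=eyes.camera_params(cam);K=np.array(c['intrinsics']);D=np.array(c['distortion'])
    n=cv2.undistortPoints(np.array(uv,float).reshape(-1,1,2),K,D).reshape(-1,2)
    return np.c_[n,np.ones(len(n))],att(c['attitude']),np.array(c['position'])
def atz(cam,uv,z):
    n,A,p=rays(cam,uv); r=n@A.T; return p+r*((np.asarray(z)-p[2])/r[:,2])[:,None]
def atd(cam,uv,d):
    n,A,p=rays(cam,uv); return p+(n*np.asarray(d).reshape(-1,1))@A.T
E
python3 - <<'E'
from h import *
for c in('side','top'): print(eyes.camera_params(c)); snap(c,c+'0')
print(observe())
E
```

```text
pics
{'intrinsics': array([[443.98341159,   0.        , 317.49743314],
       [  0.        , 443.98341159, 196.92195935],
       [  0.        ,   0.        ,   1.        ]]), 'distortion': array([-0.08396991,  0.        ,  0.        ,  0.        ,  0.        ]), 'position': array([0.5332316 , 0.71689264, 0.92087955]), 'attitude': array([-0.15589791,  2.89373781, -1.09483074])}
{'intrinsics': array([[378.48808145,   0.        , 318.81236988],
       [  0.        , 378.48808145, 198.19629917],
       [  0.        ,   0.        ,   1.        ]]), 'distortion': array([0.01953276, 0.        , 0.        , 0.        , 0.        ]), 'position': array([ 0.40622893, -0.01795892,  0.95944481]), 'attitude': array([-2.29604837,  1.89857331, -0.2018121 ])}
{'clock': 0.1, 'joints': array([ 1.05539577,  0.43517195,  0.0250125 ,  1.5740026 , -0.01161425,
        1.13401321, -0.07508419]), 'dq': array([ 0.00025653, -0.00164188, -0.00012155, -0.00138601, -0.00200234,
       -0.00071855,  0.00072699]), 'joint_efforts': array([ 2.50042147e-03, -6.69132113e+01,  9.87725928e-01, -3.15154195e+01,
       -6.05226005e-02,  3.73438268e-02,  3.16521619e-05]), 'position': array([ 0.25049377, -0.5721227 ,  0.24001366]), 'ee_rot': array([-3.07358713e+00, -6.43401765e-01,  6.72550833e-04]), 'force': array([-0.12304081, -0.31882811,  0.27392459]), 'ft_torque': array([ 0.01597412, -0.02617873,  0.05080137]), 'width': 1.0013425855128388}
```

View pics/top0.png

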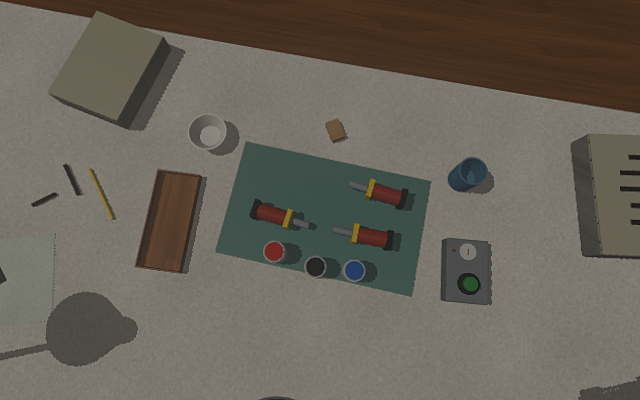

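View pics/side0.png

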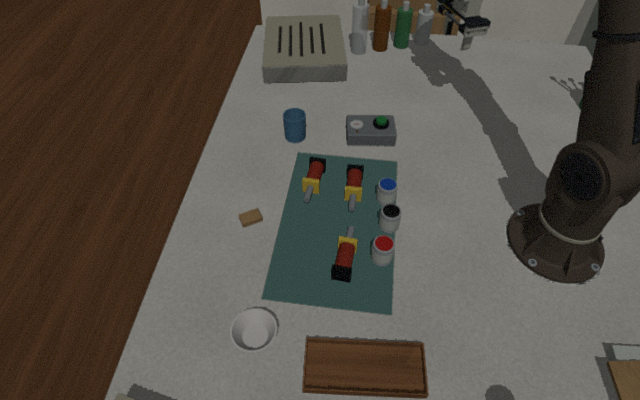

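```bash
python3 - <<'E'
import cv2
a=cv2.imread('pics/top0.png')[130:300,205:445]; cv2.imwrite('pics/tc.png',cv2.resize(a,None,fx=3.33,fy=3.33,interpolation=cv2.INTER_CUBIC))
a=cv2.imread('pics/side0.png')[140:320,260:410]; cv2.imwrite('pics/sc.png',cv2.resize(a,None,fx=3.33,fy=3.33,interpolation=cv2.INTER_CUBIC))
E
```

```text
(no output)
```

View pics/tc.png

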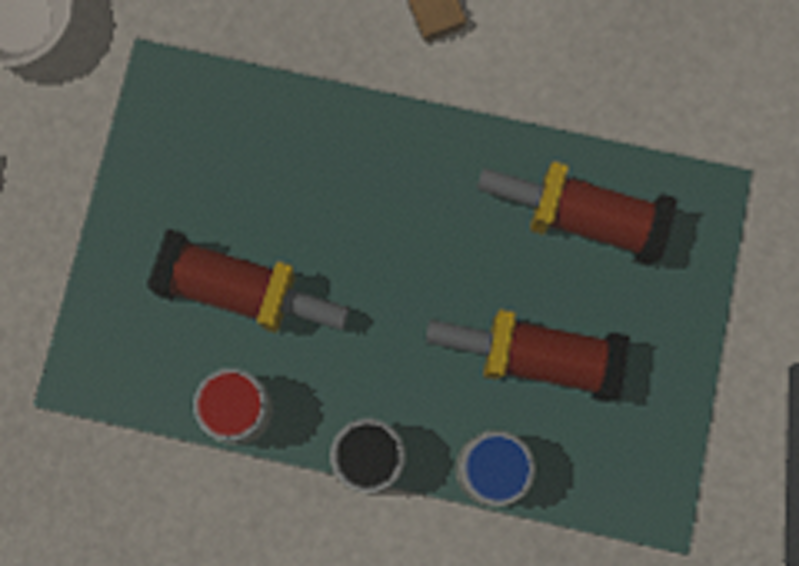

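View pics/sc.png

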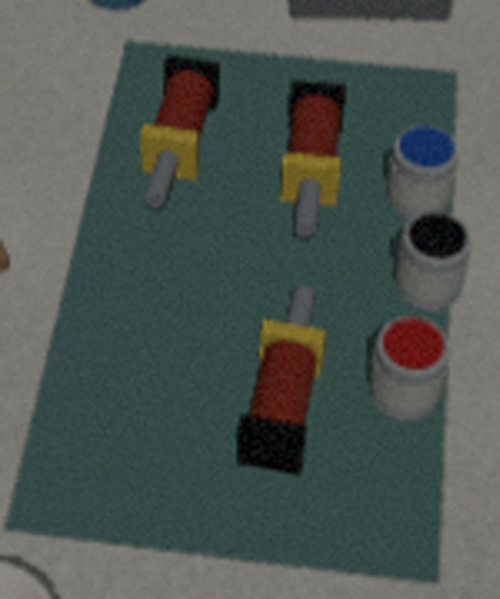

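```bash
cat > m0.py <<'E'
from h import *
c=lambda u,v:(205+u/3.33,130+v/3.33)
def P(n,uv,z): 
    q=atz('top',[c(*uv)],z)[0]; print(n,q.round(4)); return q
for n,uv in dict(red=(229,404),black=(367,455),blue=(497,468)).items(): P(n,uv,.063)
for n,uv in dict(m1=(136,39),m2=(752,170),m3=(688,555),m4=(35,406)).items(): P(n,uv,.003)
for n,t,y,f in (('A',(348,319),(276,296),(168,264)),('B',(482,180),(550,197),(657,230)),('C',(430,331),(502,344),(617,366))):
    a=P(n+' tip',t,.026); b=P(n+' yel',y,.049); d=P(n+' foot',f,.049)
    v=(a-d)[:2]; print(' dir deg',np.degrees(np.arctan2(v[1],v[0])).round(1),np.linalg.norm(v).round(4), np.degrees(np.arctan2(*(b-d)[1::-1])).round(1))
# side
s=lambda u,v:(260+u/3.33,140+v/3.33)
for n,uv in dict(red=(412,344),black=(437,236),blue=(427,147)).items(): print('side',n,atz('side',[s(*uv)],.063).round(4))
for n,uv in dict(A=(302,292),B=(156,200),C=(306,230)).items(): print('side tip',n,atz('side',[s(*uv)],.026).round(4))
for n,uv in dict(t1=(159,170),t2=(203,175),t3=(186,273),t4=(136,269)).items(): print('tray',atz('top',[uv],.022).round(4))
print('btn',[atz('top',[(471,284.5)],z).round(4) for z in(.045,.055)], atz('side',[(382,120)],.055))
d=np.load('pics/top0.npy');print(d[280:290,466:476]); 
n=atd('top',[(471,284),(452,250)],[d[284,471],d[250,452]]);print(n)
E
python3 m0.py
```

```text
red [0.4459 0.0928 0.063 ]
black [ 0.4294 -0.0095  0.063 ]
blue [ 0.4376 -0.1003  0.063 ]
m1 [0.7175 0.2342 0.003 ]
m2 [ 0.7031 -0.2632  0.003 ]
m3 [ 0.4044 -0.2541  0.003 ]
m4 [0.42   0.2428 0.003 ]
A tip [0.5255 0.0237 0.026 ]
A yel [0.5293 0.0774 0.049 ]
A foot [0.5376 0.1599 0.049 ]
 dir deg -95.1 0.1368 -95.8
B tip [ 0.6494 -0.0562  0.026 ]
B yel [ 0.6402 -0.107   0.049 ]
B foot [ 0.6303 -0.1885  0.049 ]
 dir deg 81.8 0.1337 83.1
C tip [ 0.5282 -0.038   0.026 ]
C yel [ 0.5257 -0.0904  0.049 ]
C foot [ 0.5256 -0.1745  0.049 ]
 dir deg 88.9 0.1366 90.0
side red [[0.449  0.0929 0.063 ]]
side black [[ 0.4314 -0.009   0.063 ]]
side blue [[ 0.4393 -0.1006  0.063 ]]
side tip A [[0.5294 0.0261 0.026 ]]
side tip B [[ 0.6516 -0.0545  0.026 ]]
side tip C [[ 0.53   -0.0357  0.026 ]]
tray [[0.5948 0.4291 0.022 ]]
tray [[0.6032 0.3161 0.022 ]]
tray [[0.3574 0.2951 0.022 ]]
tray [[0.3444 0.4155 0.022 ]]
btn [array([[ 0.4584, -0.3768,  0.045 ]]), array([[ 0.4579, -0.3729,  0.055 ]])] [[ 0.458263   -0.37875593  0.055     ]]
[[0.8717991  0.8744905  0.8698787  0.87318367 0.8718004  0.8755476
  0.8
[... 450 characters left out ...]
344
  0.8725506  0.87045014 0.8707603  0.87153846]
 [0.87356484 0.87114257 0.87350273 0.86947876 0.87389296 0.8736358
  0.86926687 0.8706224  0.8701601  0.87119496]
 [0.8718085  0.8699916  0.8709356  0.871788   0.87210363 0.8690017
  0.8707197  0.87101513 0.86998284 0.8720963 ]
 [0.8709029  0.8703756  0.870076   0.8701122  0.868367   0.8706373
  0.8708534  0.8711581  0.8700005  0.87145543]
 [0.8734688  0.8691115  0.8697823  0.8704564  0.8676437  0.8696153
  0.8689381  0.8710544  0.8708428  0.8686782 ]
 [0.8741123  0.8706974  0.8700059  0.86994046 0.8701007  0.8692444
  0.8707032  0.87154186 0.8695897  0.8697247 ]]
[[ 0.4582722  -0.36785431  0.0675485 ]
 [ 0.52997956 -0.32337037  0.0465776 ]]
```

```bash
python3 - <<'E'
import cv2
a=cv2.imread('pics/top0.png')
b=cv2.resize(a[150:320,120:220],None,fx=3.4,fy=3.4,interpolation=cv2.INTER_CUBIC);c=cv2.resize(a[150:320,430:530],None,fx=3.4,fy=3.4,interpolation=cv2.INTER_CUBIC)
import numpy as np
cv2.imwrite('pics/tt.png',np.hstack([b,c]))
E
```

```text
(no output)
```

View pics/tt.png

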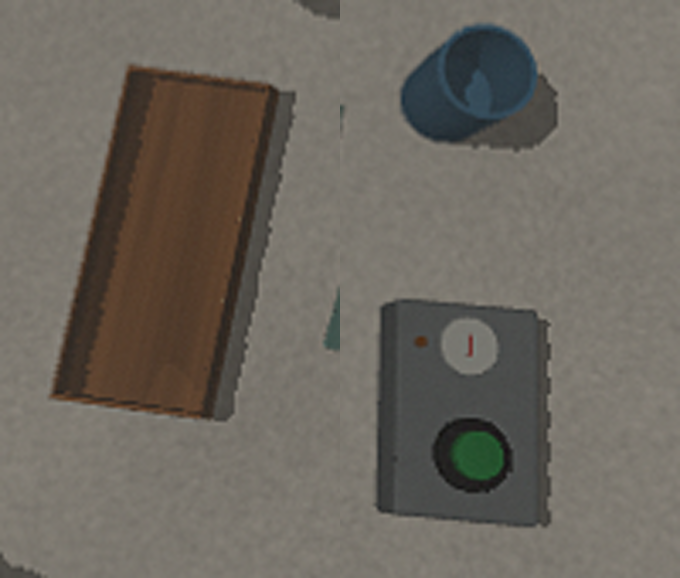

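Call:
step_arm([
  [[0.072,0.1965,0.665,-0.06,-19.5],[0.072,0.1965,0.665,-0.06,-19.5],[0.072,0.1965,0.665,-0.06,-19.5],[0.072,0.1965,0.665,-0.06,-19.5],[0.072,0.1965,0.665,-0.06,-19.5],[0.072,0.1965,0.665,-0.06,-19.5],[0.072,0.1965,0.665,-0.06,-19.5],[0.072,0.1965,0.665,-0.06,-19.5],[0.072,0.1965,0.665,-0.06,-19.5],[0.072,0.1965,0.665,-0.06,-19.5],[0.072,0.1965,0.665,-0.06,-19.5],[0.072,0.1965,0.665,-0.06,-19.5],[0.072,0.1965,0.665,-0.06,-19.5],[0.072,0.1965,0.665,-0.06,-19.5],[0.072,0.1965,0.665,-0.06,-19.5],[0.072,0.1965,0.665,-0.06,-19.5],[0.072,0.1965,0.665,-0.06,-19.5],[0.072,0.1965,0.665,-0.06,-19.5],[0.072,0.1965,0.665,-0.06,-19.5],[0.072,0.1965,0.665,-0.06,-19.5]],
], squeeze=30)

```text
clock: 1.77
position: [0.4465, 0.0922, 0.1796]
ee_rot: [-3.139, -0.114, 0.002]
force: [-0.7, -0.6, -0.4]
width: 0.781
```

Call:
step_arm([
  [[0.072,0,0.0005,-0.03,0],[0.072,0,0.0005,-0.065,0],[0.072,0,0.0005,-0.1,0],[0.072,0,0.0005,-0.12,0],[0.072,0,0.0005,-0.132,0],[0.072,0,0.0005,-0.1365,0],[0.072,0,0.0005,-0.1365,0],[0.04,0,0.0005,-0.1365,0],[0.04,0,0.0005,-0.1365,0],[0.04,0,0.0005,-0.1365,0],[0.04,0,0.0005,-0.1365,0],[0.04,0,0.0005,-0.1365,0],[0.04,0,0.0005,-0.1365,0],[0.04,0,0.0005,-0.1365,0]],
])

```text
clock: 2.93
position: [0.4472, 0.0928, 0.0441]
ee_rot: [-3.139, -0.114, -0.001]
force: [-1.0, -1.5, 8.2]
width: 0.558
```

```bash
python3 - <<'E'
from h import *
a,_=snap('side','s1');b,_=snap('top','t1');print(observe()['position'],observe()['width'],observe()['force'])
cv2.imwrite('pics/v1.png',np.hstack([cv2.resize(a[140:320,270:420],None,fx=2.6,fy=2.6),cv2.resize(b[150:330,210:360],None,fx=2.6,fy=2.6)])[:,:,::-1])
E
```

```text
[0.44720987 0.09278517 0.04405672] 0.558918847922891 [-0.62067693 -0.26929017  7.60902961]
```

View pics/v1.png

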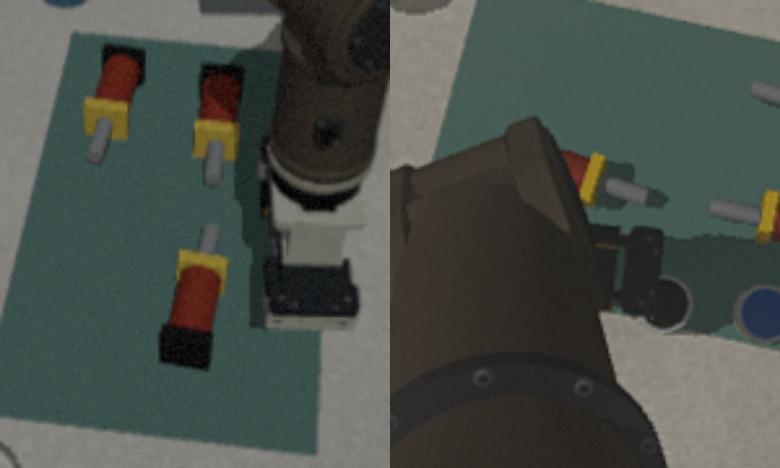

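Call:
step_arm([
  [[0.04,0,0,0.015,0],[0.04,0,0,0.035,0],[0.04,0,0.01,0.06,0],[0.04,0,0.04,0.06,0],[0.04,0.005,0.075,0.06,0],[0.04,0.02,0.11,0.06,0],[0.04,0.035,0.145,0.06,0],[0.04,0.05,0.18,0.06,0],[0.04,0.07,0.215,0.06,0],[0.04,0.085,0.245,0.06,0],[0.04,0.095,0.265,0.06,0],[0.04,0.1,0.2765,0.06,0],[0.04,0.1,0.2765,0.06,0],[0.04,0.1,0.2765,0.06,0]],
])

```text
clock: 4.2
position: [0.5466, 0.3693, 0.1035]
ee_rot: [-3.139, -0.115, 0.001]
force: [0.1, 0.4, -2.6]
width: 0.562
```

```bash
python3 - <<'E'
from h import *
a,_=snap('side','s2');b,_=snap('top','t2');print(observe()['position'],observe()['width'],observe()['force'])
cv2.imwrite('pics/v2.png',np.hstack([a[150:400,200:520],b[100:350,100:420]])[:,:,::-1])
E
```

```text
[0.54682579 0.36772962 0.10377212] 0.5618848590634319 [-0.76616234  0.144179   -2.33847822]
```

View pics/v2.png

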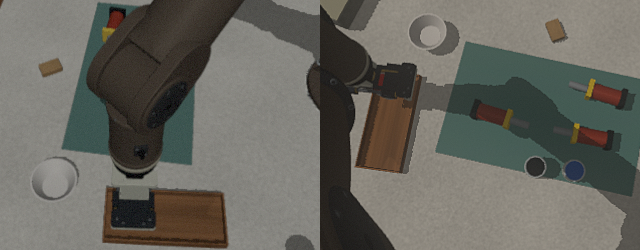

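Call:
step_arm([
  [[0.04,0,0.001,-0.02,0],[0.04,0,0.001,-0.04,0],[0.04,0,0.001,-0.05,0],[0.04,0,0.001,-0.055,0],[0.04,0,0.001,-0.058,0],[0.04,0,0.001,-0.058,0],[0.04,0,0.001,-0.058,0]],
])

```text
clock: 4.88
position: [0.5473, 0.3689, 0.0466]
ee_rot: [-3.14, -0.112, -0.001]
force: [-0.7, 0.1, -3.0]
width: 0.566
```

Call:
step_arm([
  [[0.04,0,0,-0.001,0],[0.04,0,0,-0.002,0],[0.04,0,0,-0.003,0],[0.04,0,0,-0.003,0]],
])

```text
clock: 5.22
position: [0.5479, 0.3694, 0.0452]
ee_rot: [-3.139, -0.112, -0.003]
force: [-2.2, -1.5, 8.3]
width: 0.558
```

Call:
step_arm([
  [[0.066,0,0,0.001,0],[0.066,0,0,0.001,0],[0.066,0,0,0.001,0],[0.066,0,0,0.02,0],[0.066,0,0,0.05,0],[0.066,0,0,0.085,0],[0.072,-0.025,-0.03,0.12,0],[0.072,-0.05,-0.07,0.12,0],[0.072,-0.07,-0.11,0.12,0],[0.072,-0.09,-0.15,0.12,0],[0.072,-0.11,-0.19,0.12,0],[0.072,-0.11,-0.19,0.12,0]],
])

```text
clock: 6.22
position: [0.4355, 0.1751, 0.165]
ee_rot: [3.138, 0.109, 0.001]
force: [-0.3, -1.3, -0.1]
width: 0.784
```

```bash
python3 - <<'E'
from h import *
a,_=snap('side','s3');b,_=snap('top','t3');print(observe()['position'],observe()['width'],observe()['force'])
cv2.imwrite('pics/v3.png',np.hstack([a[100:400,240:440],b[100:400,120:420]])[:,:,::-1].repeat(1,0))
E
```

```text
[0.43617861 0.17501194 0.16517294] 0.7808771225426122 [-0.29999546  0.78478997  0.19143765]
```

View pics/v3.png

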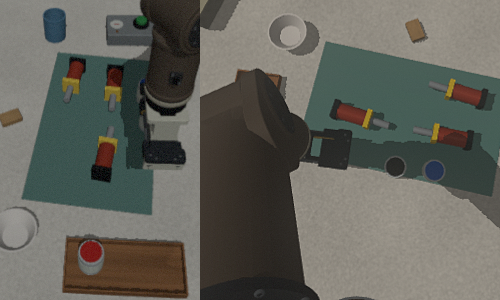

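Call:
step_arm([
  [[0.072,-0.002,-0.035,0,0],[0.072,-0.004,-0.07,-0.01,0],[0.072,-0.006,-0.11,-0.02,0],[0.072,-0.006,-0.15,-0.03,0],[0.072,-0.006,-0.175,-0.035,0],[0.072,-0.006,-0.184,-0.035,0],[0.072,-0.006,-0.184,-0.04,0],[0.072,-0.006,-0.184,-0.075,0],[0.072,-0.006,-0.184,-0.105,0],[0.072,-0.006,-0.184,-0.117,0],[0.072,-0.006,-0.184,-0.121,0],[0.072,-0.006,-0.184,-0.121,0],[0.04,-0.006,-0.184,-0.121,0],[0.04,-0.006,-0.184,-0.121,0],[0.04,-0.006,-0.184,-0.121,0],[0.04,-0.006,-0.184,-0.121,0],[0.04,-0.006,-0.184,-0.121,0],[0.04,-0.006,-0.184,-0.121,0]],
])

```text
clock: 7.82
position: [0.431, -0.0088, 0.0451]
ee_rot: [3.138, 0.105, 0.005]
force: [-1.6, -0.5, 7.1]
width: 0.56
```

Call:
step_arm([
  [[0.04,0,0,0.015,0],[0.04,0,0,0.035,0],[0.04,0,0.01,0.06,0],[0.04,0,0.04,0.06,0],[0.04,0.005,0.075,0.06,0],[0.04,0.01,0.11,0.06,0],[0.04,0.015,0.145,0.06,0],[0.04,0.02,0.18,0.06,0],[0.04,0.025,0.215,0.06,0],[0.04,0.03,0.25,0.06,0],[0.04,0.035,0.285,0.06,0],[0.04,0.04,0.32,0.06,0],[0.04,0.044,0.35,0.06,0],[0.04,0.0445,0.367,0.06,0],[0.04,0.0445,0.373,0.06,0],[0.04,0.0445,0.373,0.06,0],[0.04,0.0445,0.373,0.04,0],[0.04,0.0445,0.373,0.02,0],[0.04,0.0445,0.373,0.007,0],[0.04,0.0445,0.373,0.004,0]],
])

```text
clock: 9.48
position: [0.4747, 0.3605, 0.0468]
ee_rot: [3.134, 0.102, -0.0]
force: [-0.2, -0.6, -1.8]
width: 0.565
```

Call:
step_arm([
  [[0.04,0,0,-0.001,0],[0.04,0,0,-0.002,0],[0.04,0,0,-0.003,0],[0.04,0,0,-0.003,0]],
])

```text
clock: 9.82
position: [0.4748, 0.3603, 0.0462]
ee_rot: [3.135, 0.101, 0.002]
force: [-4.7, -2.1, 12.6]
width: 0.562
```

Call:
step_arm([
  [[0.066,0,0,0.001,0],[0.066,0,0,0.001,0],[0.066,0,0,0.001,0],[0.066,0,0,0.02,0],[0.066,0,0,0.05,0],[0.066,0,0,0.085,0],[0.072,-0.01,-0.03,0.12,0],[0.072,-0.02,-0.07,0.12,0],[0.072,-0.03,-0.11,0.12,0],[0.072,-0.04,-0.15,0.12,0],[0.072,-0.04,-0.19,0.12,0],[0.072,-0.04,-0.19,0.12,0]],
])

```text
clock: 10.82
position: [0.4341, 0.1611, 0.166]
ee_rot: [3.13, 0.087, -0.001]
force: [-1.3, -0.4, -0.3]
width: 0.785
```

```bash
python3 - <<'E'
from h import *
a,_=snap('side','s4');b,_=snap('top','t4');print(observe()['position'],observe()['width'],observe()['force'])
cv2.imwrite('pics/v4.png',np.hstack([a[100:400,240:440],b[100:400,120:420]])[:,:,::-1].repeat(1,0))
E
```

```text
[0.43521786 0.16803256 0.16660993] 0.7835454418300901 [ 0.43922602  1.01592261 -0.82994531]
```

View pics/v4.png

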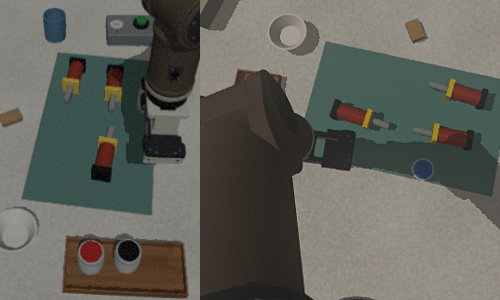

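```bash
python3 - <<'E'
from h import *
b=cv2.imread('pics/t4.png');hsv=cv2.cvtColor(b,cv2.COLOR_BGR2HSV)
for f in ('t0','t4'):
    b=cv2.imread('pics/'+{'t0':'top0','t4':'t4'}[f]+'.png');hsv=cv2.cvtColor(b,cv2.COLOR_BGR2HSV)
    m=((hsv[...,0]>105)&(hsv[...,0]<130)&(hsv[...,1]>120)).astype(np.uint8); m[:230]=0;m[:,:300]=0;m[:,420:]=0
    ys,xs=np.nonzero(m);print(f,len(xs),xs.mean(),ys.mean(),atz('top',[(xs.mean(),ys.mean())],.063))
E
```

```text
t0 258 354.18992248062017 270.0891472868217 [[ 0.43863677 -0.10001409  0.063     ]]
t4 128 342.984375 267.4765625 [[ 0.43961738 -0.07336764  0.063     ]]
```

```bash
python3 - <<'E'
import cv2
a=cv2.imread('pics/t4.png')[235:305,300:390]; cv2.imwrite('pics/z4.png',cv2.resize(a,None,fx=8,fy=8,interpolation=cv2.INTER_CUBIC))
E
```

```text
(no output)
```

View pics/z4.png

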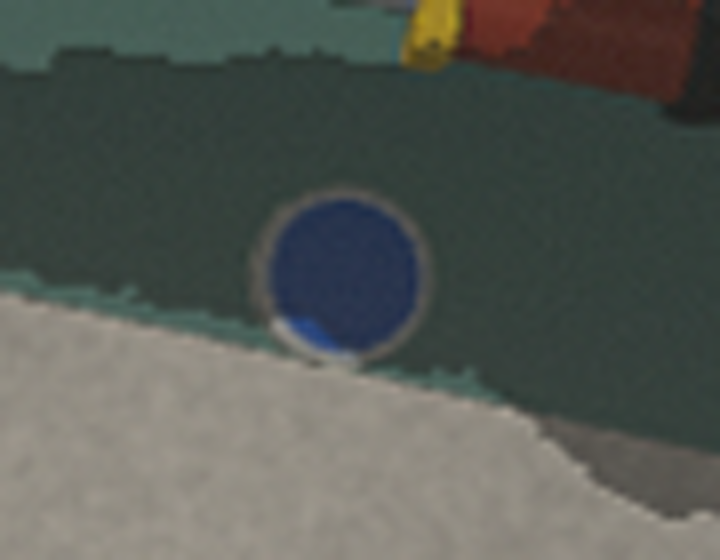

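Call:
step_arm([
  [[0.072,0,-0.035,0,0],[0.072,0,-0.07,-0.01,0],[0.072,0,-0.11,-0.02,0],[0.072,0.001,-0.15,-0.03,0],[0.072,0.001,-0.19,-0.035,0],[0.072,0.001,-0.225,-0.035,0],[0.072,0.001,-0.2425,-0.035,0],[0.072,0.001,-0.2425,-0.035,0],[0.072,0.001,-0.2425,-0.075,0],[0.072,0.001,-0.2425,-0.105,0],[0.072,0.001,-0.2425,-0.117,0],[0.072,0.001,-0.2425,-0.1225,0],[0.072,0.001,-0.2425,-0.1225,0],[0.04,0.001,-0.2425,-0.1225,0],[0.04,0.001,-0.2425,-0.1225,0],[0.04,0.001,-0.2425,-0.1225,0],[0.04,0.001,-0.2425,-0.1225,0],[0.04,0.001,-0.2425,-0.1225,0],[0.04,0.001,-0.2425,-0.1225,0]],
])

```text
clock: 12.5
position: [0.437, -0.0743, 0.045]
ee_rot: [3.134, 0.094, 0.006]
force: [-0.2, 1.1, 7.3]
width: 0.563
```

Call:
step_arm([
  [[0.04,0,0,0.015,0],[0.04,0,0,0.035,0],[0.04,0,0.01,0.06,0],[0.04,0,0.04,0.06,0],[0.04,-0.005,0.075,0.06,0],[0.04,-0.01,0.11,0.06,0],[0.04,-0.015,0.145,0.06,0],[0.04,-0.02,0.18,0.06,0],[0.04,-0.025,0.215,0.06,0],[0.04,-0.034,0.25,0.06,0],[0.04,-0.034,0.285,0.06,0],[0.04,-0.034,0.32,0.06,0],[0.04,-0.034,0.355,0.06,0],[0.04,-0.034,0.39,0.06,0],[0.04,-0.034,0.42,0.06,0],[0.04,-0.034,0.433,0.06,0],[0.04,-0.034,0.433,0.06,0],[0.04,-0.034,0.433,0.06,0]],
])

```text
clock: 14.0
position: [0.4027, 0.3585, 0.1048]
ee_rot: [3.133, 0.096, 0.005]
force: [0.2, -0.3, -2.7]
width: 0.566
```

```bash
python3 - <<'E'
from h import *
a,_=snap('side','s5');print(observe()['position'],observe()['width'],observe()['force'])
cv2.imwrite('pics/v5.png',a[150:400,200:520][:,:,::-1])
E
```

```text
[0.40294929 0.35728871 0.10471154] 0.560034570532335 [ 0.08196675 -0.02561739 -3.36511266]
```

View pics/v5.png

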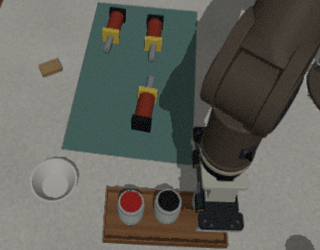

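Call:
step_arm([
  [[0.04,0,0.001,-0.02,0],[0.04,0,0.001,-0.04,0],[0.04,0,0.001,-0.05,0],[0.04,0,0.001,-0.055,0],[0.04,0,0.001,-0.058,0],[0.04,0,0.001,-0.06,0],[0.04,0,0.001,-0.061,0],[0.04,0,0.001,-0.061,0]],
])

```text
clock: 14.72
position: [0.4031, 0.3571, 0.0461]
ee_rot: [3.131, 0.092, 0.006]
force: [-6.4, -9.4, 22.6]
width: 0.559
```

Call:
step_arm([
  [[0.066,0,0,0.001,0],[0.066,0,0,0.001,0],[0.066,0,0,0.001,0],[0.066,0,0,0.02,0],[0.066,0,0,0.05,0],[0.066,0,0,0.085,0],[0.06,-0.01,-0.03,0.15,0],[0.06,-0.02,-0.07,0.15,0],[0.06,-0.02,-0.11,0.15,0],[0.06,-0.02,-0.15,0.15,0],[0.06,-0.02,-0.15,0.15,0]],
])

```text
clock: 15.63
position: [0.3829, 0.2017, 0.1968]
ee_rot: [3.129, 0.085, 0.008]
force: [0.6, -0.5, -0.6]
width: 0.65
```

```bash
python3 - <<'E'
from h import *
a,_=snap('side','s6');b,_=snap('top','t6');print(observe()['position'],observe()['width'],observe()['joints'])
cv2.imwrite('pics/v6.png',np.hstack([a[100:400,240:440],b[100:400,120:420]])[:,:,::-1].repeat(1,0))
E
```

```text
[0.38344129 0.20385986 0.19657528] 0.6539162460350919 [-0.39779975  0.19260244 -0.25675871  2.05540421  0.07585049  0.90285857
 -2.21422322]
```

View pics/v6.png

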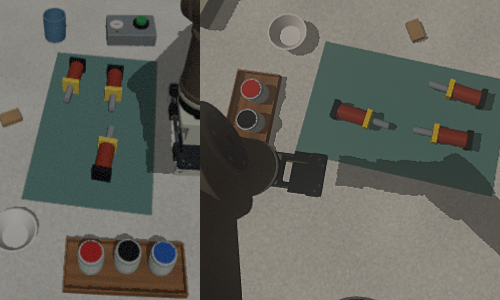

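Call:
step_arm([
  [[0.05,0.02,-0.03,0,10],[0.05,0.05,-0.06,0,20],[0.05,0.08,-0.09,-0.01,30],[0.05,0.11,-0.12,-0.03,40],[0.05,0.146,-0.1625,-0.06,50],[0.05,0.146,-0.1625,-0.09,60],[0.05,0.146,-0.1625,-0.097,70],[0.05,0.146,-0.1625,-0.097,80],[0.05,0.146,-0.1625,-0.097,81.5],[0.05,0.146,-0.1625,-0.097,81.5],[0.05,0.146,-0.1625,-0.097,81.5],[0.05,0.146,-0.1625,-0.097,81.5],[0.05,0.146,-0.1625,-0.097,81.5],[0.05,0.146,-0.1625,-0.097,81.5]],
], squeeze=10)

```text
clock: 16.9
position: [0.5299, 0.0423, 0.0994]
ee_rot: [2.324, 2.109, 0.017]
force: [-0.3, -0.2, -0.1]
width: 0.548
```

```bash
python3 - <<'E'
from h import *
a,_=snap('side','s7');b,_=snap('top','t7');print(observe()['position'],observe()['width'],observe()['joints'])
y=R.from_rotvec(observe()['ee_rot']).as_matrix();print(y,np.degrees(np.arctan2(y[1,1],y[0,1])))
cv2.imwrite('pics/v7.png',np.hstack([a[100:350,240:480],b[130:380,200:440]])[:,:,::-1].repeat(1,0))
E
```

```text
[0.52971999 0.04201202 0.09951981] 0.5431352038452425 [ 0.13761038  0.48492877 -0.42421342  1.94114933  0.27958076  0.76108477
 -0.54261583]
[[ 0.09713235  0.99521581  0.01052648]
 [ 0.99525783 -0.09718097  0.00420841]
 [ 0.00521125  0.01006779 -0.99993574]] -5.577144527792043
```

View pics/v7.png

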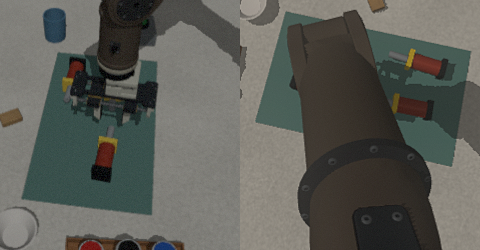

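Call:
step_arm([
  [[0.05,-0.0005,-0.0005,-0.025,0],[0.05,-0.0005,-0.0005,-0.05,0],[0.05,-0.0005,-0.0005,-0.068,0],[0.05,-0.0005,-0.0005,-0.0775,0],[0.05,-0.0005,-0.0005,-0.0775,0],[0.01,-0.0005,-0.0005,-0.0775,0],[0.01,-0.0005,-0.0005,-0.0775,0],[0.01,-0.0005,-0.0005,-0.0775,0],[0.01,-0.0005,-0.0005,-0.0775,0],[0.01,-0.0005,-0.0005,-0.0775,0],[0.01,-0.0005,-0.0005,-0.0775,0],[0.01,-0.0005,-0.0005,-0.0775,0],[0.01,-0.0005,-0.0005,-0.0775,0]],
])

```text
clock: 18.08
position: [0.5297, 0.0414, 0.0225]
ee_rot: [2.324, 2.107, 0.018]
force: [-0.7, -0.3, 5.2]
width: 0.195
```

```bash
cat > arc.py <<'E'
import sys,json,numpy as np
def arc(s,deg,t0,t1,n,h=.023):
    th=np.radians(np.linspace(t0,t1,n+1)); p=np.c_[s*np.cos(th)-h*np.sin(th), s*np.sin(th)+h*np.cos(th)]
    p=p-p[0]; d=np.array([np.cos(np.radians(deg)),np.sin(np.radians(deg))])
    return [[round(float(x),4) for x in (d[0]*a,d[1]*a,b)] for a,b in p[1:]]
if __name__=='__main__':
    s,deg,t0,t1=map(float,sys.argv[1:5]); print(*arc(s,deg,t0,t1,int(sys.argv[5])),sep='\n')
E
python3 arc.py .128 -95.3 0 45 14; python3 - <<'E'
from h import *
o=observe();print(o['position'],o['width'],o['force'])
a,_=snap('side','s8');cv2.imwrite('pics/v8.png',cv2.resize(a[150:330,260:440],None,fx=3,fy=3)[:,:,::-1])
E
```

```text
[0.0001, 0.0015, 0.0071]
[0.0003, 0.0034, 0.0142]
[0.0005, 0.0056, 0.0211]
[0.0008, 0.0083, 0.0279]
[0.0011, 0.0113, 0.0345]
[0.0014, 0.0147, 0.041]
[0.0017, 0.0185, 0.0472]
[0.0021, 0.0226, 0.0533]
[0.0025, 0.027, 0.059]
[0.0029, 0.0317, 0.0646]
[0.0034, 0.0368, 0.0698]
[0.0039, 0.0421, 0.0748]
[0.0044, 0.0477, 0.0794]
[0.005, 0.0535, 0.0838]
[0.52971111 0.04139796 0.02252345] 0.19482413340983562 [-0.71568466 -0.31966652  5.24383899]
```

View pics/v8.png

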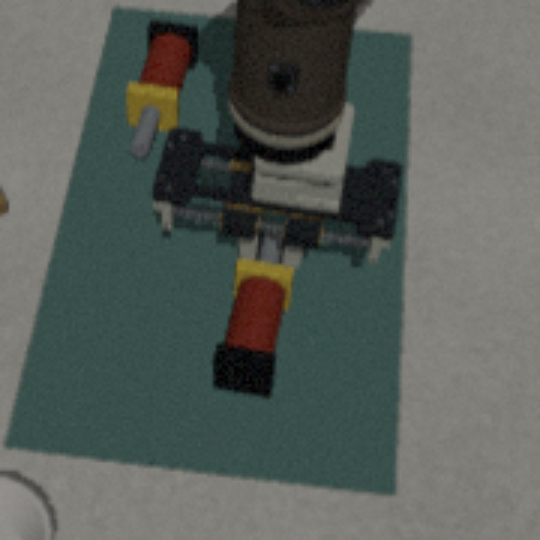

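Call:
step_arm([
  [[0.01,0.0001,0.0015,0.007,0],[0.01,0.0003,0.0034,0.014,0],[0.01,0.0005,0.0056,0.021,0],[0.01,0.0008,0.0083,0.028,0],[0.01,0.0011,0.0113,0.0345,0],[0.01,0.0014,0.0147,0.041,0],[0.01,0.0017,0.0185,0.047,0],[0.01,0.0021,0.0226,0.053,0],[0.01,0.0025,0.027,0.059,0],[0.01,0.0029,0.0317,0.0645,0],[0.01,0.0034,0.0368,0.07,0],[0.01,0.0039,0.0421,0.075,0],[0.01,0.0044,0.0477,0.0795,0],[0.01,0.005,0.0535,0.084,0],[0.01,0.005,0.0535,0.084,0]],
])

```text
clock: 19.38
position: [0.5354, 0.0967, 0.1077]
ee_rot: [2.322, 2.109, 0.021]
force: [0.4, -2.4, 1.5]
width: 0.189
```

```bash
python3 arc.py .128 -95.3 45 90 14; python3 - <<'E'
from h import *
o=observe();print(o['position'],o['width'],o['force'])
a,_=snap('side','s9');cv2.imwrite('pics/v9.png',cv2.resize(a[150:330,260:440],None,fx=3,fy=3)[:,:,::-1])
E
```

```text
[0.0006, 0.0061, 0.004]
[0.0011, 0.0124, 0.0076]
[0.0017, 0.0189, 0.0109]
[0.0024, 0.0255, 0.0138]
[0.003, 0.0323, 0.0164]
[0.0036, 0.0393, 0.0185]
[0.0043, 0.0463, 0.0203]
[0.005, 0.0535, 0.0216]
[0.0056, 0.0607, 0.0226]
[0.0063, 0.0679, 0.0231]
[0.007, 0.0752, 0.0233]
[0.0076, 0.0824, 0.023]
[0.0083, 0.0896, 0.0223]
[0.009, 0.0968, 0.0212]
[0.5354103  0.09668947 0.10767144] 0.18905334316292147 [ 0.39976117 -2.40309593  1.46382041]
```

View pics/v9.png

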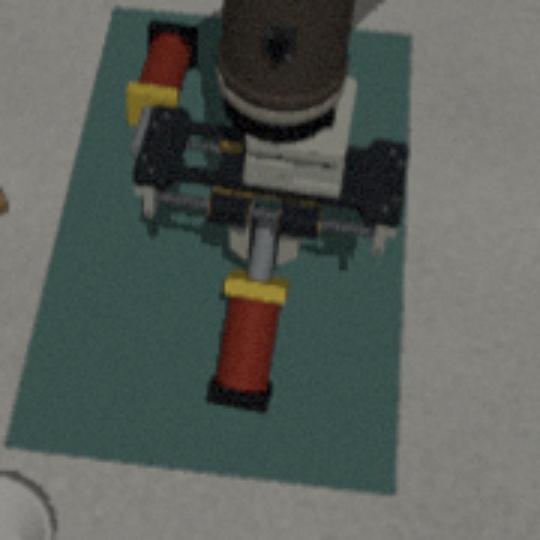

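```bash
python3 - <<'E'
from h import *
print(atz('side',[(340.3,281.2),(339.3,286.2)],.003),atz('side',[(340.3,281.2),(339.3,286.2)],.01))
for f in('s8','s9'):
    a=cv2.imread('pics/%s.png'%f)[255:300,310:370];cv2.imwrite('pics/z_%s.png'%f,cv2.convertScaleAbs(cv2.resize(a,None,fx=6,fy=6,interpolation=cv2.INTER_CUBIC),alpha=2))
cv2.imwrite('pics/z89.png',np.hstack([cv2.imread('pics/z_s8.png'),cv2.imread('pics/z_s9.png')]))
E
```

```text
[[0.54395441 0.17034251 0.003     ]
 [0.54525138 0.18405523 0.003     ]] [[0.54387264 0.17451065 0.01      ]
 [0.54515971 0.1881188  0.01      ]]
```

View pics/z89.png

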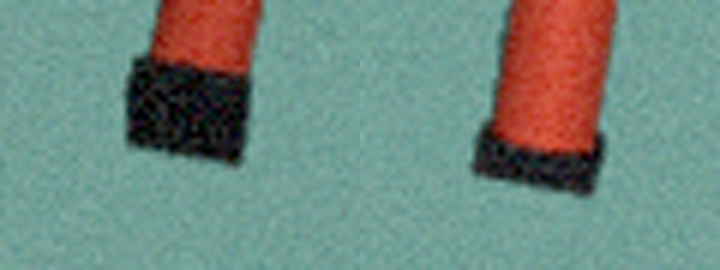

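Call:
step_arm([
  [[0.01,0.0006,0.006,0.0035,0],[0.01,0.0011,0.0122,0.007,0],[0.01,0.0017,0.0186,0.01,0],[0.01,0.0023,0.025,0.0128,0],[0.01,0.0029,0.0317,0.0152,0],[0.01,0.0035,0.0385,0.0172,0],[0.01,0.0041,0.0455,0.0188,0],[0.01,0.0047,0.0525,0.02,0],[0.01,0.0053,0.0595,0.0208,0],[0.01,0.0059,0.0666,0.0213,0],[0.01,0.0065,0.0737,0.0213,0],[0.01,0.0071,0.0808,0.021,0],[0.01,0.0077,0.088,0.0202,0],[0.01,0.0083,0.095,0.019,0],[0.01,0.0083,0.095,0.019,0],[0.01,0.0083,0.095,0.019,0]],
])

```text
clock: 20.77
position: [0.544, 0.1927, 0.1265]
ee_rot: [2.321, 2.11, 0.023]
force: [1.7, 1.8, 5.9]
width: 0.194
```

```bash
python3 - <<'E'
from h import *
o=observe();print(o['position'],o['width'],o['force'])
a,_=snap('side','s10');b,_=snap('top','t10');cv2.imwrite('pics/v10.png',np.hstack([cv2.resize(a[150:330,260:440],None,fx=2.2,fy=2.2),cv2.resize(b[150:330,210:390],None,fx=2.2,fy=2.2)])[:,:,::-1])
E
```

```text
[0.54395017 0.1927169  0.12654532] 0.19368505232961303 [1.65811421 1.84693366 5.87936647]
```

View pics/v10.png

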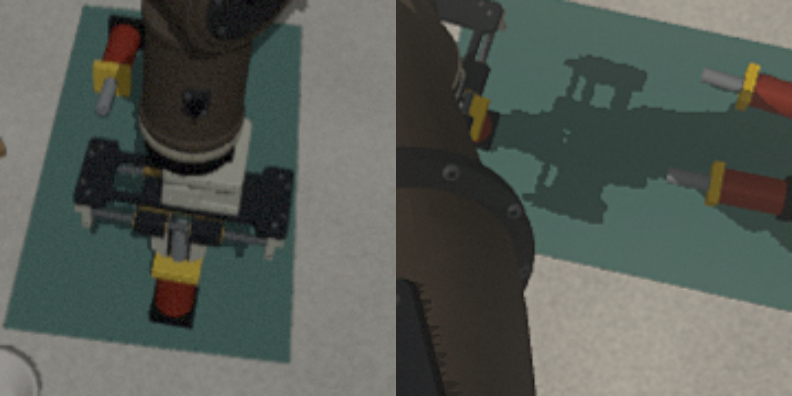

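Call:
step_arm([
  [[0.022,0,0,0,0],[0.026,0,0,0,0],[0.035,0,0,0,0],[0.045,0,0,0,0],[0.045,0,0,0,0],[0.045,0,0,0.02,0],[0.045,0,0,0.05,0],[0.045,0,0,0.08,0],[0.045,0,0,0.1,0],[0.05,0.01,-0.03,0.1,0],[0.05,0.03,-0.07,0.1,0],[0.05,0.05,-0.11,0.1,0],[0.05,0.06,-0.15,0.1,0],[0.05,0.08,-0.19,0.1,0],[0.05,0.09,-0.23,0.1,0],[0.05,0.104,-0.265,0.1,-2],[0.05,0.104,-0.265,0.05,-2],[0.05,0.104,-0.265,0.01,-2],[0.05,0.104,-0.265,-0.025,-2],[0.05,0.104,-0.265,-0.025,-2]],
])

```text
clock: 22.53
position: [0.6423, -0.0734, 0.0932]
ee_rot: [-2.359, -2.068, -0.008]
force: [-2.3, -0.4, -1.3]
width: 0.542
```

```bash
python3 - <<'E'
from h import *
o=observe();print(o['position'],o['width'],o['force'])
y=R.from_rotvec(observe()['ee_rot']).as_matrix();print(np.degrees(np.arctan2(y[1,1],y[0,1])),y[:,2])
a,_=snap('side','s11');b,_=snap('top','t11');cv2.imwrite('pics/v11.png',np.hstack([cv2.resize(a[140:320,260:440],None,fx=2.2,fy=2.2),cv2.resize(b[130:310,210:390],None,fx=2.2,fy=2.2)])[:,:,::-1])
E
```

```text
[ 0.64228305 -0.07343954  0.09320362] 0.5421789691267439 [-2.34823143 -0.3570637  -1.29672339]
-7.52030550943208 [ 8.78900621e-04  6.60379912e-03 -9.99977808e-01]
```

View pics/v11.png

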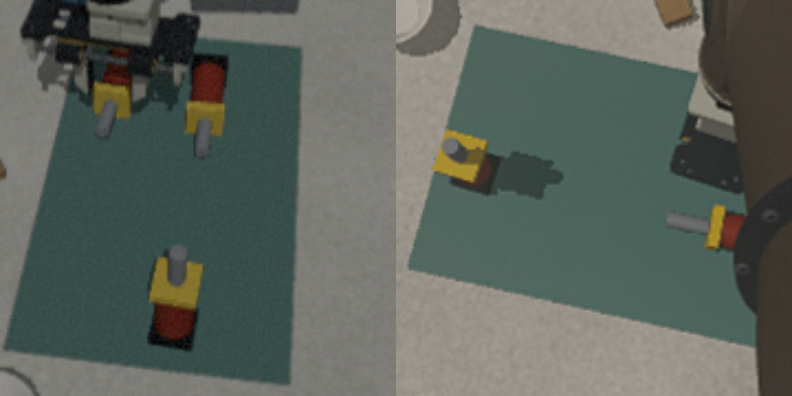

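Call:
step_arm([
  [[0.05,0.0055,0.001,0,0],[0.05,0.0055,0.001,0,0],[0.05,0.0055,0.001,-0.03,0],[0.05,0.0055,0.001,-0.055,0],[0.05,0.0055,0.001,-0.067,0],[0.05,0.0055,0.001,-0.071,0],[0.05,0.0055,0.001,-0.071,0],[0.01,0.0055,0.001,-0.071,0],[0.01,0.0055,0.001,-0.071,0],[0.01,0.0055,0.001,-0.071,0],[0.01,0.0055,0.001,-0.071,0],[0.01,0.0055,0.001,-0.071,0],[0.01,0.0055,0.001,-0.071,0],[0.01,0.0055,0.001,-0.071,0],[0.01,0.0055,0.001,-0.071,0]],
])

```text
clock: 23.88
position: [0.6526, -0.0715, 0.0304]
ee_rot: [2.359, 2.07, 0.02]
force: [-1.2, 0.9, 3.9]
width: 0.194
```

```bash
python3 arc.py .128 82.4 0 45 14; python3 - <<'E'
from h import *
o=observe();print(o['position'],o['width'],o['force'])
a,_=snap('side','s12');cv2.imwrite('pics/v12.png',cv2.resize(a[130:310,260:440],None,fx=3,fy=3)[:,:,::-1])
E
```

```text
[-0.0002, -0.0015, 0.0071]
[-0.0004, -0.0034, 0.0142]
[-0.0007, -0.0056, 0.0211]
[-0.0011, -0.0083, 0.0279]
[-0.0015, -0.0113, 0.0345]
[-0.002, -0.0146, 0.041]
[-0.0025, -0.0184, 0.0472]
[-0.003, -0.0225, 0.0533]
[-0.0036, -0.0269, 0.059]
[-0.0042, -0.0316, 0.0646]
[-0.0049, -0.0366, 0.0698]
[-0.0056, -0.0419, 0.0748]
[-0.0063, -0.0475, 0.0794]
[-0.0071, -0.0533, 0.0838]
[ 0.6526424  -0.07145744  0.03035606] 0.1941524650256413 [-1.20281957  0.86345656  3.85830666]
```

View pics/v12.png

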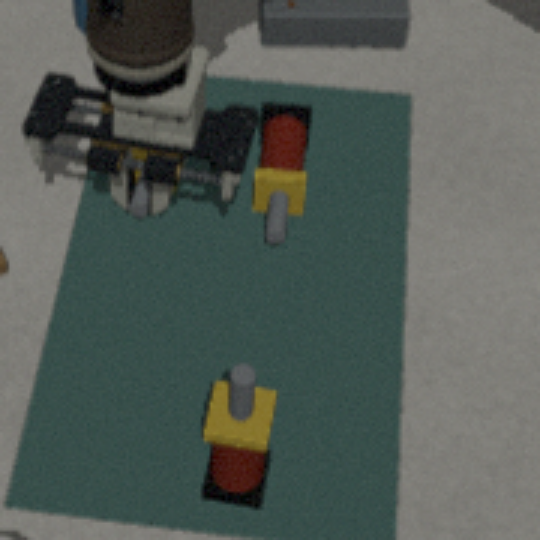

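Call:
step_arm([
  [[0.03,0,0,0,0],[0.03,0,0,0,0],[0.03,0,0,-0.004,0],[0.03,0,0,-0.0085,0],[0.03,0,0,-0.0085,0],[0.01,0,0,-0.0085,0],[0.01,0,0,-0.0085,0],[0.01,0,0,-0.0085,0],[0.01,0,0,-0.0085,0],[0.01,0,0,-0.0085,0],[0.01,0,0,-0.0085,0]],
])

```text
clock: 24.85
position: [0.6527, -0.0714, 0.0218]
ee_rot: [2.359, 2.07, 0.02]
force: [0.9, -0.1, -2.0]
width: 0.19
```

```bash
python3 - <<'E'
from h import *
a,_=snap('side','s13');b,_=snap('top','t13');
o=observe();print(o['position'],o['width'],o['force'])
cv2.imwrite('pics/v13.png',np.hstack([cv2.resize(a[130:250,270:390],None,fx=3.3,fy=3.3),cv2.resize(b[150:270,330:450],None,fx=3.3,fy=3.3)])[:,:,::-1])
E
```

```text
[ 0.65269213 -0.07147538  0.02186148] 0.19319173873213863 [ 0.20566075  0.10680978 -1.79112525]
```

View pics/v13.png

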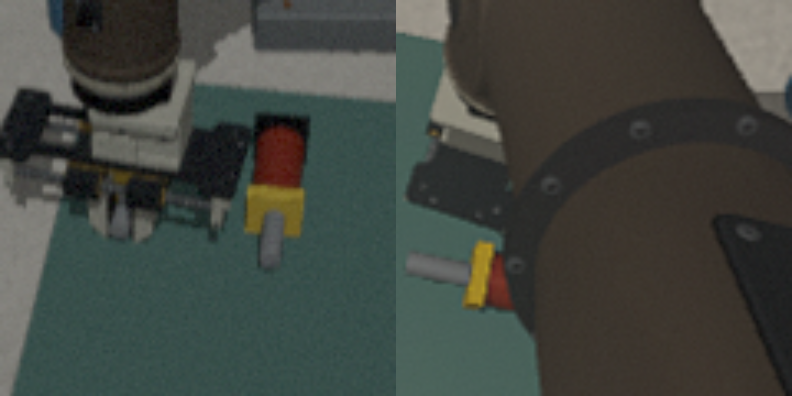

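Call:
step_arm([
  [[0.01,-0.0002,-0.0015,0.007,0],[0.01,-0.0005,-0.0034,0.014,0],[0.01,-0.0009,-0.0056,0.021,0],[0.01,-0.0013,-0.0083,0.028,0],[0.01,-0.0018,-0.0113,0.0345,0],[0.01,-0.0023,-0.0146,0.041,0],[0.01,-0.0029,-0.0184,0.047,0],[0.01,-0.0036,-0.0225,0.053,0],[0.01,-0.0043,-0.0269,0.059,0],[0.01,-0.005,-0.0316,0.0645,0],[0.01,-0.0058,-0.0366,0.07,0],[0.01,-0.0066,-0.0419,0.075,0],[0.01,-0.0075,-0.0475,0.0795,0],[0.01,-0.0084,-0.0533,0.084,0],[0.01,-0.0084,-0.0533,0.084,0],[0.01,-0.0084,-0.0533,0.084,0]],
])

```text
clock: 26.28
position: [0.6444, -0.1253, 0.1062]
ee_rot: [2.36, 2.069, 0.021]
force: [1.2, 0.2, -1.3]
width: 0.191
```

```bash
python3 - <<'E'
from h import *
a,_=snap('side','s14');b,_=snap('top','t14');
o=observe();print(o['position'],o['width'],o['force'])
cv2.imwrite('pics/v14.png',np.hstack([cv2.resize(a[110:230,270:390],None,fx=3.3,fy=3.3),cv2.resize(b[150:270,330:450],None,fx=3.3,fy=3.3)])[:,:,::-1])
E
```

```text
[ 0.64435995 -0.12460186  0.10579303] 0.19547935322660429 [ 1.68869772 -0.54045086 -0.48148366]
```

View pics/v14.png

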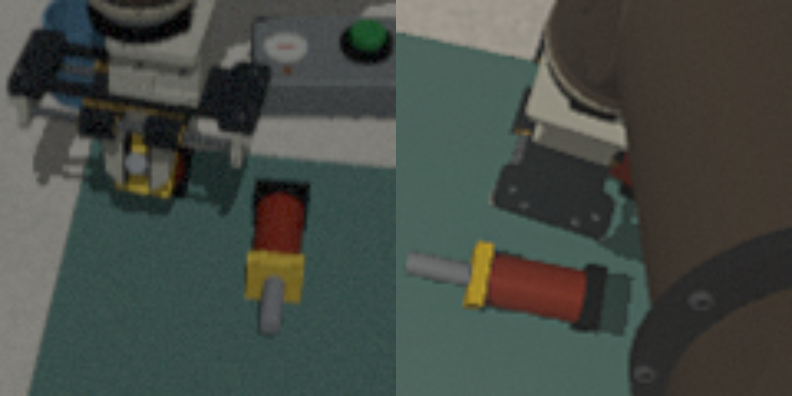

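Call:
step_arm([
  [[0.01,-0.001,-0.006,0.004,0],[0.01,-0.002,-0.0124,0.0076,0],[0.01,-0.003,-0.0189,0.0109,0],[0.01,-0.004,-0.0255,0.0137,0],[0.01,-0.0051,-0.0323,0.0162,0],[0.01,-0.0062,-0.0393,0.0183,0],[0.01,-0.0073,-0.0463,0.02,0],[0.01,-0.0085,-0.0535,0.0213,0],[0.01,-0.0096,-0.0607,0.0222,0],[0.01,-0.0108,-0.0679,0.0227,0],[0.01,-0.0119,-0.0752,0.0228,0],[0.01,-0.0131,-0.0824,0.0224,0],[0.01,-0.0143,-0.0896,0.0217,0],[0.01,-0.0155,-0.097,0.0206,0],[0.01,-0.0155,-0.097,0.0206,0],[0.01,-0.0155,-0.097,0.0206,0]],
])

```text
clock: 27.72
position: [0.6288, -0.2229, 0.1264]
ee_rot: [2.36, 2.069, 0.02]
force: [1.3, -2.3, 3.8]
width: 0.191
```

```bash
python3 - <<'E'
from h import *
a,_=snap('side','s15');b,_=snap('top','t15');
o=observe();print(o['position'],o['width'],o['force'])
cv2.imwrite('pics/v15.png',np.hstack([cv2.resize(a[90:210,270:390],None,fx=3.3,fy=3.3),cv2.resize(b[150:270,340:460],None,fx=3.3,fy=3.3)])[:,:,::-1])
E
```

```text
[ 0.62884943 -0.22221045  0.1264726 ] 0.1919631843831189 [ 1.36658712 -2.63489105  4.77989098]
```

View pics/v15.png

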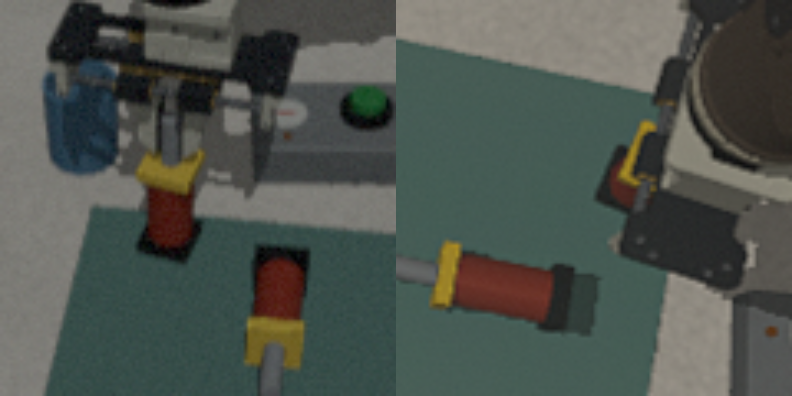

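Call:
step_arm([
  [[0.022,0,0,0,0],[0.026,0,0,0,0],[0.035,0,0,0,0],[0.045,0,0,0,0],[0.045,0,0,0,0],[0.045,0,0,0.02,0],[0.045,0,0,0.05,0],[0.045,0,0,0.08,0],[0.045,0,0,0.1,0],[0.05,-0.02,0.03,0.1,3],[0.05,-0.04,0.06,0.1,6],[0.05,-0.06,0.1,0.1,6.7],[0.05,-0.08,0.135,0.1,6.7],[0.05,-0.1,0.168,0.1,6.7],[0.05,-0.1,0.168,0.07,6.7],[0.05,-0.1,0.168,0.03,6.7],[0.05,-0.1,0.168,0,6.7],[0.05,-0.1,0.168,-0.026,6.7],[0.05,-0.1,0.168,-0.026,6.7],[0.05,-0.1,0.168,-0.026,6.7]],
])

```text
clock: 29.48
position: [0.528, -0.054, 0.0999]
ee_rot: [2.235, 2.207, 0.017]
force: [0.3, 0.2, 0.4]
width: 0.542
```

```bash
python3 - <<'E'
from h import *
a,_=snap('side','s16');b,_=snap('top','t16');
o=observe();print(o['position'],o['width'],o['force'])
y=R.from_rotvec(observe()['ee_rot']).as_matrix();print(np.degrees(np.arctan2(y[1,1],y[0,1])),y[:,2])
cv2.imwrite('pics/v16.png',np.hstack([cv2.resize(a[100:280,270:450],None,fx=2.2,fy=2.2),cv2.resize(b[130:310,280:460],None,fx=2.2,fy=2.2)])[:,:,::-1])
E
```

```text
[ 0.52993033 -0.05405104  0.10203755] 0.5450623258010335 [ 0.3541497  -0.35445853  0.27773003]
-0.7643929210653007 [ 0.01297139  0.00707914 -0.99989081]
```

View pics/v16.png

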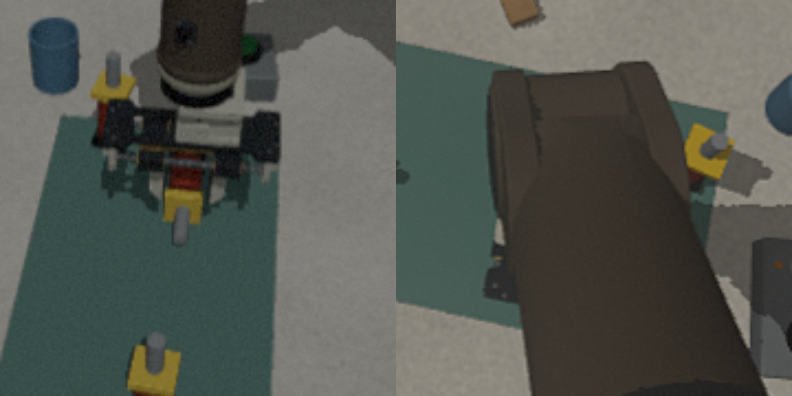

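Call:
step_arm([
  [[0.05,-0.001,0,-0.025,0],[0.05,-0.001,0,-0.05,0],[0.05,-0.001,0,-0.07,0],[0.05,-0.001,0,-0.08,0],[0.05,-0.001,0,-0.08,0],[0.05,-0.001,0,-0.08,0],[0.01,-0.001,0,-0.08,0],[0.01,-0.001,0,-0.08,0],[0.01,-0.001,0,-0.08,0],[0.01,-0.001,0,-0.08,0],[0.01,-0.001,0,-0.08,0],[0.01,-0.001,0,-0.08,0],[0.01,-0.001,0,-0.08,0],[0.01,-0.001,0,-0.08,0]],
])

```text
clock: 30.75
position: [0.5294, -0.054, 0.0224]
ee_rot: [2.233, 2.203, 0.023]
force: [0.7, 0.0, 4.2]
width: 0.191
```

```bash
python3 - <<'E'
from h import *
a,_=snap('side','s17')
o=observe();print(o['position'],o['width'],o['force'])
cv2.imwrite('pics/v17.png',cv2.resize(a[120:280,270:430],None,fx=3,fy=3)[:,:,::-1])
E
```

```text
[ 0.52942266 -0.05397392  0.02235383] 0.18950419845266436 [0.97343379 0.32471404 4.64746791]
```

View pics/v17.png

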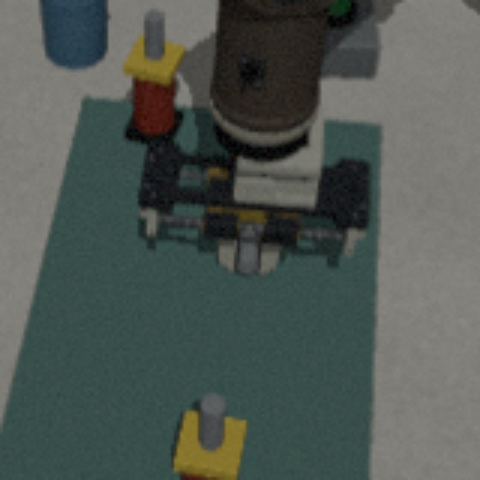

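```bash
python3 - <<'E'
from h import *
d=np.load('pics/s17.npy')
pts=[(270+u/3,120+v/3) for u in range(140,165,5) for v in range(190,255,6)]+[(270+u/3,120+v/3) for u in range(335,375,7) for v in range(210,270,6)]
for p in pts:
    z=d[int(round(p[1])),int(round(p[0]))]; q=atd('side',[p],[z])[0]
    if q[2]>.03: print(np.round((p[0]-270)*3),np.round((p[1]-120)*3),(q-[.5294,-.054,.0274]).round(3))
# cloud of all gripper points
vv,uu=np.mgrid[150:220,300:400]; P=atd('side',np.c_[uu.ravel(),vv.ravel()],d[150:220,300:400].ravel())-[.5294,-.054,.0274]
m=(np.abs(P[:,0])<.12)&(np.abs(P[:,1])<.06)
for lo in range(20,110,10):
    k=m&(np.abs(P[:,0])*1e3>=lo)&(np.abs(P[:,0])*1e3<lo+10)&(P[:,2]>.01)
    if k.any(): print(lo,k.sum(),np.percentile(P[k,2],[0,5,20]).round(3))
E
```

```text
140.0 190.0 [0.092 0.024 0.093]
140.0 196.0 [0.092 0.03  0.093]
140.0 202.0 [0.091 0.034 0.09 ]
140.0 208.0 [0.091 0.035 0.083]
140.0 214.0 [0.091 0.033 0.074]
145.0 190.0 [0.088 0.023 0.093]
145.0 196.0 [0.088 0.029 0.092]
145.0 202.0 [0.087 0.034 0.09 ]
145.0 208.0 [0.087 0.033 0.082]
145.0 214.0 [0.087 0.037 0.079]
150.0 190.0 [0.084 0.022 0.092]
150.0 196.0 [0.084 0.028 0.091]
150.0 202.0 [0.083 0.033 0.089]
150.0 208.0 [0.083 0.037 0.087]
150.0 214.0 [0.083 0.035 0.077]
150.0 220.0 [0.083 0.035 0.07 ]
150.0 226.0 [0.083 0.035 0.062]
150.0 232.0 [0.083 0.036 0.056]
155.0 190.0 [0.08 0.02 0.09]
155.0 196.0 [0.079 0.029 0.093]
155.0 202.0 [0.079 0.033 0.09 ]
155.0 208.0 [0.079 0.035 0.085]
155.0 214.0 [0.08  0.027 0.068]
155.0 220.0 [0.079 0.032 0.066]
160.0 190.0 [0.076 0.02  0.091]
160.0 196.0 [0.075 0.03  0.094]
160.0 202.0 [0.075 0.036 0.093]
160.0 208.0 [0.075 0.036 0.087]
160.0 214.0 [0.075 0.028 0.07 ]
160.0 220.0 [0.075 0.027 0.061]
335.0 210.0 [-0.068  0.027  0.09 ]
335.0 216.0 [-0.068  0.034  0.091]
335.0 222.0 [-0.069  0.033  0.083]
335.0 234.0 [-0.071  0.029  0.063]
335
[... 345 characters left out ...]
0 234.0 [-0.081  0.037  0.074]
349.0 240.0 [-0.082  0.036  0.065]
349.0 246.0 [-0.083  0.036  0.058]
349.0 252.0 [-0.084  0.037  0.052]
356.0 210.0 [-0.085  0.025  0.09 ]
356.0 216.0 [-0.085  0.032  0.09 ]
356.0 222.0 [-0.086  0.035  0.087]
356.0 228.0 [-0.086  0.036  0.08 ]
356.0 234.0 [-0.087  0.037  0.074]
363.0 210.0 [-0.091  0.024  0.089]
363.0 216.0 [-0.091  0.028  0.087]
363.0 222.0 [-0.091  0.036  0.089]
363.0 228.0 [-0.092  0.038  0.084]
363.0 234.0 [-0.093  0.034  0.071]
20 428 [0.01  0.035 0.073]
30 367 [0.052 0.063 0.073]
40 227 [0.06  0.064 0.083]
50 148 [0.059 0.063 0.068]
60 178 [0.059 0.064 0.082]
70 218 [0.056 0.063 0.087]
80 241 [0.05  0.058 0.079]
90 97 [0.071 0.081 0.088]
```

Call:
step_arm([
  [[0.01,0,-0.0015,0.007,0],[0.01,0,-0.0034,0.014,0],[0.01,0,-0.0057,0.021,0],[0.01,0,-0.0083,0.028,0],[0.01,0,-0.0114,0.0345,0],[0.01,0,-0.0148,0.041,0],[0.01,0,-0.0185,0.047,0],[0.01,-0.0005,-0.0227,0.053,0],[0.01,-0.0005,-0.0271,0.059,0],[0.01,-0.0005,-0.0319,0.0645,0],[0.01,-0.0005,-0.0369,0.07,0],[0.01,-0.0005,-0.0423,0.075,0],[0.01,-0.0005,-0.0479,0.0795,0],[0.01,-0.001,-0.0538,0.084,0],[0.01,-0.001,-0.0538,0.084,0],[0.01,-0.001,-0.0538,0.084,0]],
])

```text
clock: 32.13
position: [0.5286, -0.1082, 0.1066]
ee_rot: [2.233, 2.202, 0.024]
force: [1.3, 0.4, -1.0]
width: 0.193
```

```bash
python3 - <<'E'
from h import *
a,_=snap('side','s18')
o=observe();print(o['position'],o['width'],o['force'])
cv2.imwrite('pics/v18.png',cv2.resize(a[100:260,270:430],None,fx=3,fy=3)[:,:,::-1])
E
```

```text
[ 0.52850862 -0.10787163  0.10640752] 0.1938103759416238 [ 1.51161412 -0.13007465 -0.7884345 ]
```

View pics/v18.png

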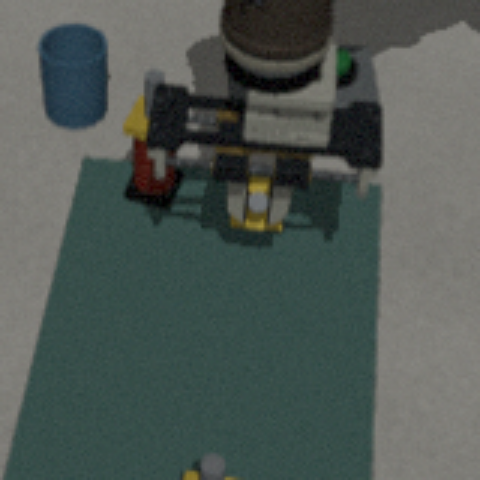

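Call:
step_arm([
  [[0.01,0,-0.006,0.004,0],[0.01,0,-0.0124,0.0076,0],[0.01,0,-0.0189,0.0109,0],[0.01,0,-0.0255,0.0137,0],[0.01,-0.0005,-0.0323,0.0162,0],[0.01,-0.0005,-0.0393,0.0183,0],[0.01,-0.0005,-0.0463,0.02,0],[0.01,-0.0005,-0.0535,0.0213,0],[0.01,-0.001,-0.0607,0.0222,0],[0.01,-0.001,-0.0679,0.0227,0],[0.01,-0.001,-0.0752,0.0228,0],[0.01,-0.001,-0.0824,0.0224,0],[0.01,-0.0015,-0.0896,0.0217,0],[0.01,-0.0015,-0.097,0.0204,0],[0.01,-0.0015,-0.097,0.0204,0],[0.01,-0.0015,-0.097,0.0204,0]],
])

```text
clock: 33.52
position: [0.5273, -0.2058, 0.1269]
ee_rot: [2.233, 2.202, 0.024]
force: [0.1, 0.0, 3.4]
width: 0.195
```

```bash
python3 - <<'E'
from h import *
a,_=snap('side','s19')
o=observe();print(o['position'],o['width'],o['force'])
cv2.imwrite('pics/v19.png',cv2.resize(a[80:240,270:430],None,fx=3,fy=3)[:,:,::-1])
E
```

```text
[ 0.52728711 -0.20562151  0.12692155] 0.19216844216698054 [ 0.40861896 -1.62608082  3.40099598]
```

View pics/v19.png

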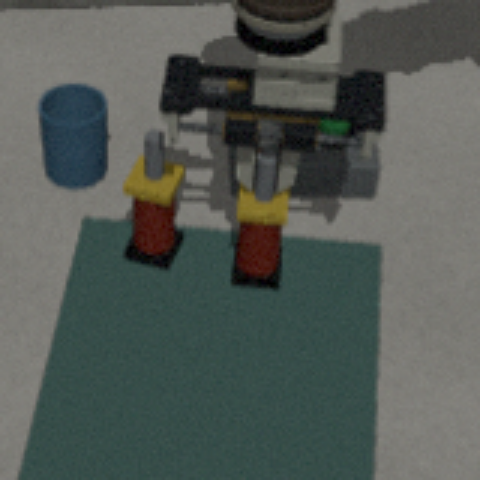

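Call:
step_arm([
  [[0.022,0,0,0,0],[0.026,0,0,0,0],[0.035,0,0,0,0],[0.045,0,0,0,0],[0.045,0,0,0,0],[0.045,0,0,0.02,0],[0.045,0,0,0.05,0],[0.045,0,0,0.08,0],[0.045,0,0,0.11,0],[0.04,-0.04,0,0.11,0],[0.03,-0.08,0,0.11,0],[0.02,-0.12,0,0.11,0],[0.01,-0.16,0,0.11,0],[0,-0.16,0,0.11,0],[0,-0.16,0,0.11,0],[0,-0.16,0,0.11,0]],
])

```text
clock: 34.9
position: [0.3677, -0.2058, 0.2374]
ee_rot: [2.232, 2.201, 0.024]
force: [0.2, -1.1, 0.4]
width: 0.049
```

```bash
python3 - <<'E'
from h import *
a,da=snap('side','s20');b,db=snap('top','t20')
o=observe();print(o['position'],o['width'],o['force'])
cv2.imwrite('pics/v20.png',np.hstack([a[60:400,230:450],b[60:400,120:520]])[:,:,::-1])
for cam,im,d in(('side',a,da),('top',b,db)):
    h=cv2.cvtColor(im,cv2.COLOR_RGB2HSV);m=(h[...,0]>50)&(h[...,0]<75)&(h[...,1]>130)&(h[...,2]>60)
    ys,xs=np.nonzero(m)
    if cam=='side': k=(ys>100)&(ys<140)&(xs>360)&(xs<400)
    else: k=(ys>265)&(ys<305)&(xs>450)&(xs<490)
    xs,ys=xs[k],ys[k]; print(cam,len(xs),xs.mean(),ys.mean(),np.median(atd(cam,np.c_[xs,ys],d[ys,xs]),0), d[ys,xs].std())
    print(atz(cam,[(xs.mean(),ys.mean())],.06),atz(cam,[(xs.mean(),ys.mean())],.065))
E
```

```text
[ 0.36854713 -0.20551063  0.23715072] 0.00850752642628291 [0.59015322 0.07051562 0.31660745]
side 8 385.125 119.25 [ 0.45030437 -0.36609507  0.06803283] 0.0038176859
[[ 0.44915859 -0.37715571  0.06      ]] [[ 0.44964688 -0.37080146  0.065     ]]
top 27 469.8888888888889 288.5925925925926 [ 0.44763739 -0.36704073  0.06718101] 0.0013528866
[[ 0.44792513 -0.36937286  0.06      ]] [[ 0.44769334 -0.36741935  0.065     ]]
```

View pics/v20.png

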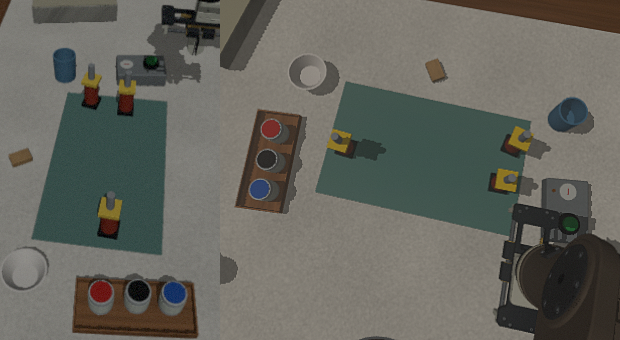

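```bash
python3 - <<'E'
from h import *
res=[]
for cam in('side','top'):
    im=cv2.imread('pics/%s0.png'%cam);d=np.load('pics/%s0.npy'%cam);h=cv2.cvtColor(im,cv2.COLOR_BGR2HSV)
    m=(h[...,0]>50)&(h[...,0]<75)&(h[...,1]>120)&(h[...,2]>50); ys,xs=np.nonzero(m)
    k=(ys>100)&(ys<140)&(xs>360)&(xs<400) if cam=='side' else (ys>265)&(ys<305)&(xs>450)&(xs<490)
    xs,ys=xs[k],ys[k]; print(cam,len(xs),xs.mean(),ys.mean(),xs.min(),xs.max(),ys.min(),ys.max(),np.median(atd(cam,np.c_[xs,ys],d[ys,xs]),0))
    c=(np.median(xs),np.median(ys))
    for z in(.055,.06,.065,.07): print(z,atz(cam,[c],z)[0,:2])
E
```

```text
side 71 381.14084507042253 120.09859154929578 376 386 116 124 [ 0.46237119 -0.36151359  0.06804774]
0.055 [ 0.46133867 -0.37841695]
0.06 [ 0.46175381 -0.37209211]
0.065 [ 0.46216895 -0.36576727]
0.07 [ 0.4625841  -0.35944243]
top 166 470.144578313253 283.51807228915663 463 477 277 290 [ 0.45890695 -0.36567847  0.06739815]
0.055 [ 0.45969356 -0.37038511]
0.06 [ 0.459398   -0.36843681]
0.065 [ 0.45910243 -0.3664885 ]
0.07 [ 0.45880687 -0.3645402 ]
```

Call:
step_arm([
  [[0,0.01,-0.035,0,0],[0,0.03,-0.07,0,0],[0,0.05,-0.1,0,0],[0,0.07,-0.13,0,0],[0,0.092,-0.161,0,0],[0,0.092,-0.161,-0.03,0],[0,0.092,-0.161,-0.07,0],[0,0.092,-0.161,-0.1,0],[0,0.092,-0.161,-0.137,0],[0,0.092,-0.161,-0.147,0],[0,0.092,-0.161,-0.147,0],[0,0.092,-0.161,-0.147,0],[0,0.092,-0.161,-0.147,0]],
])

```text
clock: 36.08
position: [0.4622, -0.3671, 0.0921]
ee_rot: [2.228, 2.201, 0.026]
force: [0.8, -0.1, 0.6]
width: 0.004
```

```bash
python3 - <<'E'
from h import *
a,da=snap('side','s21')
o=observe();print(o['position'],o['width'],o['force'])
cv2.imwrite('pics/v21.png',cv2.resize(a[80:180,310:430],None,fx=5,fy=5)[:,:,::-1])
E
```

```text
[ 0.46213841 -0.36725933  0.09237865] 0.006119899625738498 [ 0.2401128  -0.13263095  0.11351482]
```

View pics/v21.png

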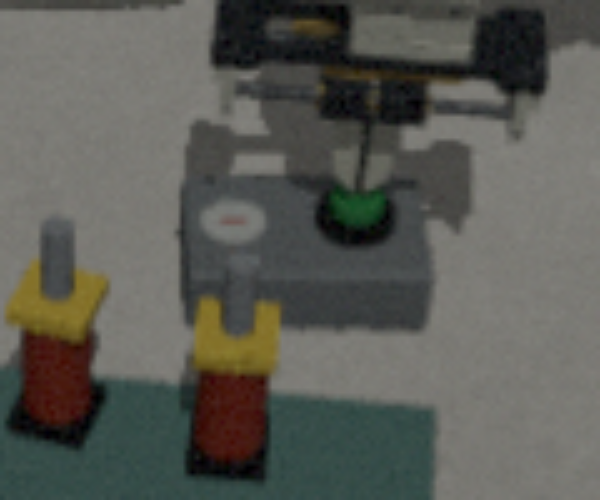

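Call:
step_arm([
  [[0,-0.001,0,-0.006,0],[0,-0.001,0,-0.01,0],[0,-0.001,0,-0.0125,0],[0,-0.001,0,-0.0145,0],[0,-0.001,0,-0.0165,0],[0,-0.001,0,-0.0165,0]],
])

```text
clock: 36.63
position: [0.4616, -0.3677, 0.076]
ee_rot: [2.227, 2.199, 0.026]
force: [1.6, -1.0, 4.5]
width: 0.007
```

Call:
step_arm([
  [[0,0,0,-0.002,0],[0,0,0,-0.004,0],[0,0,0,-0.004,0]],
])

```text
clock: 36.88
position: [0.4618, -0.3678, 0.0748]
ee_rot: [2.227, 2.198, 0.025]
force: [-8.6, 3.6, 31.9]
width: 0.001
```

```bash
python3 - <<'E'
from h import *
a,da=snap('side','s22')
o=observe();print(o['position'],o['width'],o['force'])
cv2.imwrite('pics/v22.png',cv2.resize(a[80:180,310:430],None,fx=5,fy=5)[:,:,::-1])
E
```

```text
[ 0.46179834 -0.36786073  0.07477697] 0.006895310593124787 [-8.39334116  5.48854982 32.86300071]
```

View pics/v22.png

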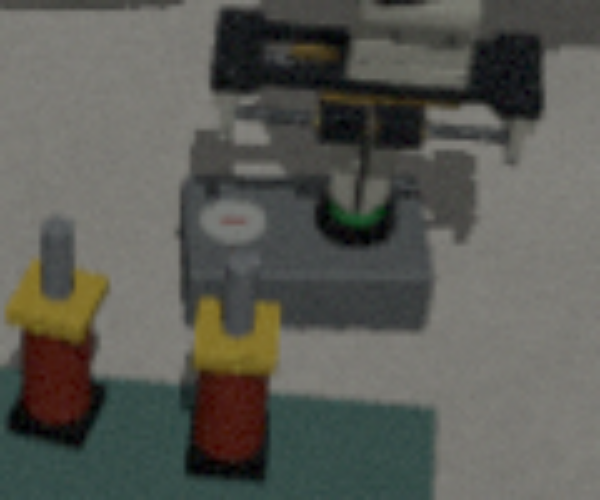

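Call:
step_arm([
  [[0,0,0,0.0035,0],[0,0,0,0.0035,0],[0,0,0,0.0035,0]],
])

```text
clock: 37.18
position: [0.4619, -0.3679, 0.0787]
ee_rot: [2.226, 2.198, 0.025]
force: [1.4, -0.7, 3.3]
width: 0.006
```

Call:
step_arm([
  [[0,0,0,0.002,0],[0,0,0,0.002,0],[0,0,0,0.002,0]],
])

```text
clock: 37.43
position: [0.4619, -0.3678, 0.0806]
ee_rot: [2.226, 2.198, 0.025]
force: [0.5, -0.5, 1.4]
width: 0.007
```

Call:
step_arm([
  [[0,0,0,0.002,0],[0,0,0,0.002,0],[0,0,0,0.002,0]],
])

```text
clock: 37.68
position: [0.4617, -0.3677, 0.0824]
ee_rot: [2.227, 2.198, 0.025]
force: [0.2, 0.2, 1.7]
width: 0.003
```

Call:
step_arm([
  [[0,0,0,0.01,0],[0,0,0,0.04,0],[0,0,0,0.08,0],[0,0,0,0.12,0],[0,-0.04,-0.03,0.14,0],[0,-0.08,-0.06,0.14,0],[0,-0.11,-0.09,0.14,0],[0,-0.11,-0.09,0.14,0],[0,-0.11,-0.09,0.14,0]],
])

```text
clock: 38.43
position: [0.3459, -0.4621, 0.2229]
ee_rot: [2.236, 2.189, 0.02]
force: [0.0, -0.1, 0.1]
width: 0.008
```

```bash
python3 - <<'E'
from h import *
a,da=snap('side','s23');b,db=snap('top','t23')
o=observe();print(o['position'],o['width'],o['force'],o['clock'])
cv2.imwrite('pics/v23.png',np.hstack([a[60:400,230:450],b[60:400,120:520]])[:,:,::-1])
ys,xs=np.mgrid[112:124,376:388];print(np.median(atd('side',np.c_[xs.ravel(),ys.ravel()],da[112:124,376:388].ravel())[:,2]))
ys,xs=np.mgrid[278:290,465:476];print(np.median(atd('top',np.c_[xs.ravel(),ys.ravel()],db[278:290,465:476].ravel())[:,2]))
E
```

```text
[ 0.35081834 -0.45800952  0.22272649] 0.005958461986078902 [ 0.90236169 -0.32150311 -0.20670112] 38.5333
0.06219817803033628
0.0670686614441885
```

View pics/v23.png

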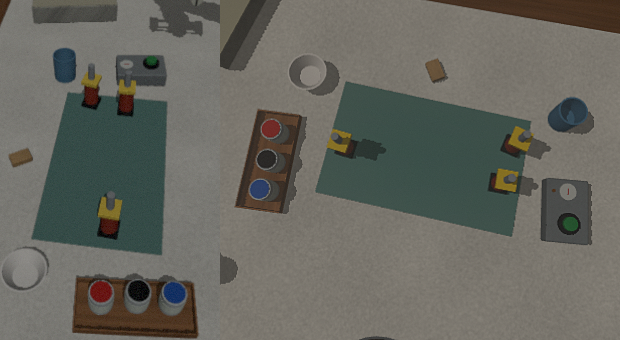

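The final pictures show three tins upright in the tray, three rollers standing, and the button back up. The bowl, chalk box and cup look to be where they began.

```bash
python3 -c "
from cell import arm
print(arm.sign_off())"
```

```text
the job is handed in; nothing more can be done
None
```

The job is done and handed in at about 38.5 s of the 210 s allowed.

- **Tins:** All three (red, black, blue) stand upright in a row in the tray. The blue tin had been knocked about 26 mm aside partway through, so I measured it again before gripping it.
- **Rollers:** Only three were on the mat. I gripped each by the shaft and swung it up around its foot edge. All three stand on the black foot, shaft up.
- **Small slips:** The first grip on the second roller was about 8 mm too high, because I worked it out from a reading taken while the arm was still moving. The jaws also closed about 5 mm to one side and probably turned that roller by about 2°. I gripped again lower and it stood up normally.
- **Timer:** I pressed the button after everything else, down to a hard stop. The force was 4.5 N just before the stop and about 32 N against it. As the tool rose, the spring force faded over about 7 mm, which matches full travel. The fingers overlap the button edge by about 2 mm a side, so I can't completely rule out that they touched the rim around it.
- **Last checks:** The final pictures show the tins and rollers in place and the bowl, chalk box and cup apparently unmoved; I compared those three by eye only. The top camera puts the button at 67 mm, its released height, while the side camera read 62 mm over a patch that partly missed the button.

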